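Lock the blank down through the guard windows

TASK

Lock the wooden blank down on the carving machine: reach down through each of the two windows in the yellow guard and press the red toggle-clamp lever below it fully home, until both rubber-tipped clamps hold the blank tight. Work only the levers: keep off the guard, the clamp bars and the blank itself, do not lift or shift the blank, and leave the brush, mallet, glue and gouge as they are.

Things in the scene. Friction and masses are not known exactly. Their poses are not given: they have to be found in the camera images.
- machine: Fixed bench-top carving machine, grey frame with aluminium bed 410 (x) by 540 (y) mm, bed top 50 mm above the bench. Origin on the bench, 30 mm to the +y side of the frame's centre; its x points away from the robot, y to the left, z up; it stands at varying positions and yaw. A gantry 200 mm high over the bench, with the spindle, is parked along its right (-y) edge, y -295 to -170 mm; a 14 mm high stop bar at x +172 mm backs the blank.
- guard: Yellow sheet-steel guard (3 mm) over the two clamps, fixed to the machine; same origin and axes as the machine. Flat level top, its upper face 138 mm above the bench, covering x -200 to -36 mm, y -170 to +170 mm, with side walls and a 30 mm front lip, and two black-edged rectangular windows. The robot must not touch it.
- window_left (a point): Centre of the left window in the guard, level with the guard's upper face (machine x -127.5, y +85 mm). The opening is 105 mm along the machine's x by 90 mm along its y; axes as the machine.
- lever_left (a joint): Angle of the left (+y) clamp's red lever, rad: 0 fully raised, 0.63 fully home (end stop). It starts at 0 to 0.14 and stays where it is left, by friction. The grip rises at 0.70 minus this angle above level, pointing to the machine's -x from its pivot, so its end swings down as it is pressed. It takes about 4 to 6 N on the grip to move it; past 0.56 the linkage is over centre and stays locked.
- lever_left_pivot (a point): Lever pivot of the left clamp, fixed to the machine (x -65, y +85 mm), 88 mm above the bench, hinge axis along the machine's y. It lies 62.5 mm to the machine's +x side of the window centre.
- lever_left_grip (a point): Point on the axis of the left lever's red round grip, 60 mm from its pivot. Grip 15 mm in diameter, from 32 to 93 mm from the pivot. At home this point lies 92 mm above the bench, so the top of the grip there is 38 mm below the guard's upper face; raised, the grip's end stands level with the window or up to 15 mm above it.
- bar_left: Steel clamp bar of the left clamp, driven by the lever through a link; reaches 70 mm to the machine's +x from its hinge (origin) and carries a rubber-tipped spindle that comes down on the blank. Not to be touched by the robot.
- window_right (a point): Centre of the right window in the guard, level with the guard's upper face (machine x -127.5, y -85 mm). The opening is 105 mm along the machine's x by 90 mm along its y; axes as the machine.
- lever_right (a joint): Angle of the right (-y) clamp's red lever, rad: 0 fully raised, 0.63 fully home (end stop). It starts at 0 to 0.14 and stays where it is left, by friction. The grip rises at 0.70 minus this angle above level, pointing to the machine's -x from its pivot, so its end swings down as it is pressed. It takes about 4 to 6 N on the grip to move it; past 0.56 the linkage is over centre and stays locked.
- lever_right_pivot (a point): Lever pivot of the right clamp, fixed to the machine (x -65, y -85 mm), 88 mm above the bench, hinge axis along the machine's y. It lies 62.5 mm to the machine's +x side of the window centre.
- lever_right_grip (a point): Point on the axis of the right lever's red round grip, 60 mm from its pivot. Grip 15 mm in diameter, from 32 to 93 mm from the pivot. At home this point lies 92 mm above the bench, so the top of the grip there is 38 mm below the guard's upper face; raised, the grip's end stands level with the window or up to 15 mm above it.
- bar_right: Steel clamp bar of the right clamp, driven by the lever through a link; reaches 70 mm to the machine's +x from its hinge (origin) and carries a rubber-tipped spindle that comes down on the blank. Not to be touched by the robot.
- blank: Loose reddish-brown wooden blank with a half-carved rosette, 160 (x) by 250 (y) by 28 mm, about 0.4 to 0.7 kg, lying on the bed beyond the guard with its near edge under the clamp spindles. Origin at the centre of its underside.
- brush: Loose bench brush, 170 mm long, lying on the machine's bed left of the blank. Bystander.
- mallet: Loose carver's mallet standing upright on its head on the bench left of the machine, 80 mm across, 232 mm high; origin under its centre. Bystander.
- glue: Loose white glue bottle standing on the bench left of the machine, 60 mm across, 130 mm high; origin under its centre. Bystander.
- gouge: Loose carving gouge, 230 mm long, 25 mm high, lying on the machine's bed to the right of the guard, along the machine's x, between guard and gantry. Bystander.

How it is judged:
By the outcome, as a careful person would: the job done as asked, in the order asked, and still so for the second after the job is handed in, with the robot touching nothing.
It also fails if it takes over 45 s, if anything falls off the work surface, if the arm or the gripper's body presses on something with over 40 N, if the wrist force passes 120 N, or if a joint passes its speed limit or range.

ROBOT

A 6-joint arm with a two-finger parallel gripper is mounted at the origin on the work surface. World frame = base frame: x ahead of the robot, y to its left, z up, the work surface at z = 0. Lengths are in mm, angles in rad, forces in N, time in s.
With the tool pointing down it reaches from about 300 to 775 mm from the base axis. Payload 14.6 kg.
Tool frame: the origin (TCP) lies at the very end of the fingers, on their centre line; the grasp point (between the pads) lies 19 mm behind it; z points along the fingers, y is the direction in which the jaws open and shut (so a half turn about z gives the same grasp; the last joint's range is limited). The gripper opens to 94 mm and grips with 3 to 60 N. Pads are 16 mm wide; open, the fingers measure 119 mm over their backs; the gripper's body (75 mm by 177 mm) begins 78 mm behind the grasp point.
Start: joints at [-1.313, 0.3, 1.521, -0, 1.321, -0.067], TCP at [175.508, -521.235, 205.446] pointing down, gripper open.
Joint ranges: [-3.03, 3.03], [-0.79, 2.21], [0.23, 2.52], [-1.04, 4.18], [0, 3.07], [-2.55, 2.55]. Speed limits (rad/s): [2.22, 2.22, 2.57, 3.14, 3.14, 3.14].

INTERFACE

Orientations are given as [roll, pitch, yaw] about the fixed x, y, z axes, in that order (R = Rz(yaw) Ry(pitch) Rx(roll)).
In Python, from cell import manip gives the robot as it stands.
- The arm moves only by the shell command python3 -m inch 'ROWS' [FORCE]. ROWS is a JSON object of lists of equal length, an entry for each row: "grip": the opening, from -1 (shut) to 1 (fully open), so that 0 is half open; "travel": the shift along the world's x, y, z in cm, a list of three; "turn": the turn, a rotation vector about the world's x, y, z in degrees, a list of three. A call has 1 to 10 rows; each row is the pose to reach, as a shift and turn from the pose measured when the call began; what a row does not reach only later rows make up. A row lasts 1/8 s, in which the tool goes at most 62.5 mm and 10.7 degrees, less where a joint would pass 70% of its speed; a pose out of reach is approached as far as the arm can. A call with a gripper value outside its range is refused whole. The fingers move at their own pace and stop on an object; FORCE is the grip in N (left out, the last holds). Time passes only in rows, so rows that repeat a pose let the fingers close. It gives the time, the measured TCP pose, the force and the opening at its end, in the units of the state.
- manip.read_state(): the state, without advancing time (a new reading comes with each control period).
- manip.camera(name): name is "scene" or "top" or "wrist"; returns (picture, depth): 480x640x3 uint8, red, green, blue; 480x640 float32, mm along the optical axis (not along the pixel's ray), 0 where there is no reading.
- manip.calibration(name): a dict with "fx", "fy", "cx", "cy" (pixels), "k1" (the pictures are not rectified: a ray, as slopes to the right and down, at radius r is drawn at 1 + k1 r^2 times it, then the intrinsics apply), "world_from_camera" (4x4, takes a point from camera to world coordinates). Camera axes: x right, y up, looking along -z (the intrinsics and any distortion apply to the point x, -y, -z); pixel columns grow to the right and rows downward; lengths in mm; the calibration is good to about 2 mm. A picture is of the moment at which its call begins: read the wrist's pose just before it. calibration takes no time and is no camera call; for the wrist camera it gives the pose at the moment of the call.
- manip.sign_off(): hands the job in, once; it reports no verdict.
Trained networks look in the newest picture that a camera, given by its name, has taken for a name from the list of things; names that differ only in an ending like _2 or _b are one class to them, and where a whole thing is asked for, a point or a joint stands for the part that bears it (a point fixed in the world has none). Each returns a list of dicts, best first, with "p" (0 to 1); they miss things now and then, are a little off and sometimes report something else, mostly with a low value. They report only what shows in the picture. A call takes as long as a camera call.
- manip.look_for(camera, label): "bbox" ([left, top, right, bottom] in pixels, round what is visible of it).
The state is a dict: "clock": time; "joints": joint angles; "qd": joint speeds; "effort": joint torques, N m; "eef_pos": TCP position; "eef_rot": TCP orientation; "wrist_force": force on the tool from outside, world axes, zero at the start; "moment": the same for the moment, N m; "finger_gap": finger opening in mm.
Only numpy, scipy, OpenCV 4.12 (cv2) and the standard library are available. Lean on these libraries where they do the work, as an engineer would, in place of code of your own. Each camera call takes 0.05 s, during which the arm holds its last target.

## Working session

There is one attempt and no reset: what is moved stays moved. The work goes in short steps, Python scripts to look and compute and a shell command to move; the robot and the scene stay as the last step left them, time stands still between calls to the robot, and variables do not carry over. Pictures are saved under pics/ and viewed, and the job is handed in when it is done.

```bash
ls; mkdir -p pics; cat > h.py <<'E'
import numpy as np,cv2
from cell import manip
def snap(n,f):
    im,d=manip.camera(n); c=manip.calibration(n)
    cv2.imwrite(f'pics/{f}.png',cv2.cvtColor(im,cv2.COLOR_RGB2BGR)); np.savez(f'pics/{f}.npz',im=im,d=d,**{k:np.array(v) for k,v in c.items()})
    return im,d,c
def ray(c,u,v):
    p=np.array([(u-c['cx'])/c['fx'],(v-c['cy'])/c['fy']]);q=p.copy()
    for _ in range(20): q=p/(1+c['k1']*(q@q))
    return q
def world(c,u,v,depth):
    q=ray(c,u,v); P=np.array([q[0]*depth,-q[1]*depth,-depth,1]); return (np.array(c['world_from_camera'])@P)[:3]
def at_z(c,u,v,z):
    M=np.array(c['world_from_camera']); q=ray(c,u,v); d=M[:3,:3]@np.array([q[0],-q[1],-1]); o=M[:3,3]; return o+d*(z-o[2])/d[2]
E
python3 - <<'E'
from h import *
print(manip.read_state())
for n in ['scene','top']:
    im,d,c=snap(n,n+'0')
    print(n,c['fx'],c['k1'],np.round(c['world_from_camera'],3).tolist())
    for l in ['window_left','window_right','lever_left','lever_right','guard','machine','blank','gouge','mallet']:
        print(l,[(np.round(x['bbox']).tolist(),round(x['p'],2)) for x in manip.look_for(n,l)][:3])
E
```

```text
pics
{'clock': 0.0, 'joints': array([-1.31259095e+00,  3.00457354e-01,  1.52158590e+00, -3.94572386e-05,
        1.32067153e+00, -6.65821791e-02]), 'qd': array([-0.00068385,  0.00146682,  0.00124629, -0.00013   , -0.00033435,
        0.0002324 ]), 'effort': array([ 2.53119571e-03, -5.31808591e+01, -3.52740133e+01,  7.09516718e-02,
        2.43732979e-02, -9.38767903e-05]), 'eef_pos': array([ 175.439761  , -520.99633785,  204.89182617]), 'eef_rot': array([-3.14047047e+00, -3.65248990e-05,  3.24797319e-01]), 'wrist_force': array([-0.41729322, -0.43701763,  0.71929911]), 'moment': array([-0.00032612, -0.00593894,  0.00689757]), 'finger_gap': 94.17783692979765}
scene 554.4124336925698 -0.06996451569489959 [[-0.523, -0.596, 0.609, 1209.036], [0.852, -0.383, 0.357, 453.736], [0.021, 0.706, 0.708, 845.3], [0.0, 0.0, 0.0, 1.0]]
window_left [([263.0, 147.0, 456.0, 304.0], 0.74)]
window_right [([263.0, 149.0, 453.0, 301.0], 0.77), ([296.0, 176.0, 335.0, 225.0], 0.3)]
lever_left [([366.0, 211.0, 404.0, 267.0], 0.66)]
lever_right [([297.0, 175.0, 334.0, 221.0], 0.84)]
guard [([263.0, 146.0, 456.
[... 392 characters left out ...]
1.0, 0.026, -0.001, 68.326], [0.003, 0.17, 0.985, 840.925], [0.0, 0.0, 0.0, 1.0]]
window_left [([185.0, 267.0, 422.0, 408.0], 0.77)]
window_right [([184.0, 264.0, 418.0, 407.0], 0.68)]
lever_left [([244.0, 295.0, 263.0, 340.0], 0.68), ([187.0, 266.0, 422.0, 407.0], 0.4)]
lever_right [([352.0, 326.0, 362.0, 358.0], 0.65), ([189.0, 266.0, 420.0, 409.0], 0.25)]
guard [([186.0, 262.0, 424.0, 411.0], 0.87)]
machine [([168.0, 140.0, 528.0, 414.0], 0.95)]
blank [([243.0, 168.0, 399.0, 280.0], 0.73), ([168.0, 145.0, 526.0, 410.0], 0.61)]
gouge [([420.0, 256.0, 448.0, 388.0], 0.57), ([164.0, 145.0, 527.0, 414.0], 0.15)]
mallet [([87.0, 265.0, 171.0, 310.0], 0.6), ([244.0, 294.0, 261.0, 340.0], 0.49)]
```

View pics/top0.png

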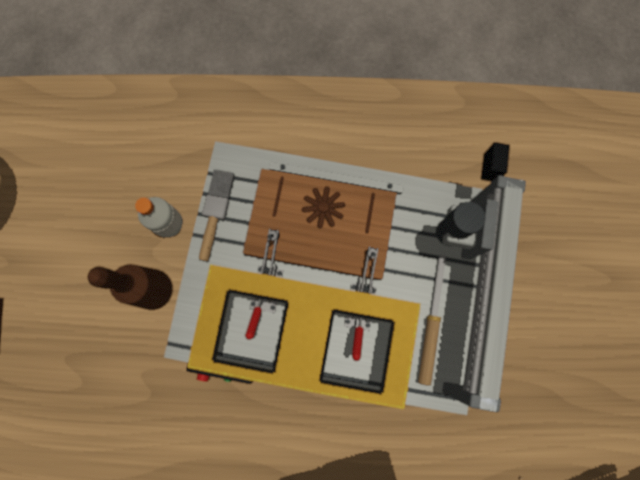

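View pics/scene0.png

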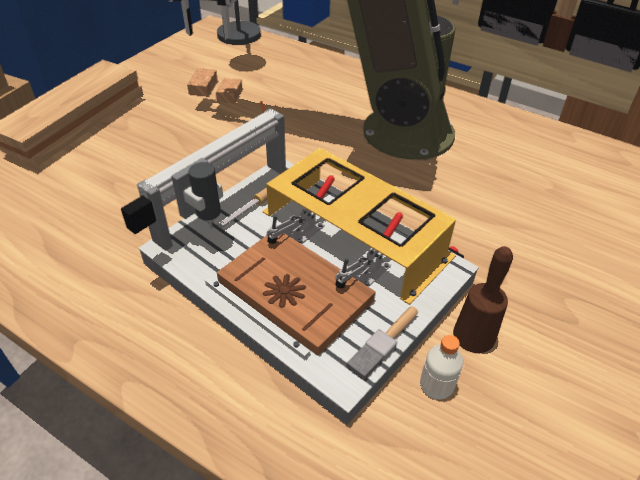

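The top view shows the guard at about (190–420, 265–408). The left window is near (252, 331) and the right near (358, 350), each with its red lever inside. I'll fit the guard pose next.

```bash
cat > fit.py <<'E'
from h import *
from scipy.optimize import minimize
def load(f):
    z=np.load(f'pics/{f}.npz'); return z['im'],z['d'],{k:(z[k] if z[k].ndim else float(z[k])) for k in ('fx','fy','cx','cy','k1','world_from_camera')}
def yel(f):
    im,d,c=load(f); h=cv2.cvtColor(im,cv2.COLOR_RGB2HSV)
    m=(h[...,0]>18)&(h[...,0]<32)&(h[...,1]>170)&(h[...,2]>110)
    n,l,s,_=cv2.connectedComponentsWithStats(m.astype(np.uint8)); k=1+np.argmax(s[1:,4]); v,u=np.nonzero(l==k)
    W=np.array([world(c,a,b,d[b,a]) for a,b in zip(u,v)]); return W,u,v,c,l==k
for f in ['top0','scene0']:
    W,u,v,c,m=yel(f); print(f,len(W),'z med',np.median(W[:,2]),np.percentile(W[:,2],[5,50,95]))
    z0=138
    # project machine grid onto image mask: score = inside-outside
    s=2.; X,Y=np.meshgrid(np.arange(-240,4,s),np.arange(-210,211,s)); X=X.ravel();Y=Y.ravel()
    inr=(X>-200)&(X<-36)&(abs(Y)<170); win=(abs(X+127.5)<60.)&(abs(abs(Y)-85)<52.)
    top=inr&~win; core=(abs(X+127.5)<50)&(abs(abs(Y)-85)<42)
    M=np.linalg.inv(c['world_from_camera']); mf=cv2.GaussianBlur(m.astype(np.float32),(0,0),1.0)
    def proj(P):
        C=(M[:3,:3]@P.T).T+M[:3,3]; q=np.c_[C[:,0]/-C[:,2],-C[:,1]/-C[:,2]]; q=q*(1+c['k1']*(q**2).sum(1))[:,None]
        return (c['fx']*q[:,0]+c['cx']).astype(np.float32),(c['fy']*q[:,1]+c['cy']).astype(np.float32)
    def score(p):
        x,y,t=p[0],p[1],p[2]/300
        P=np.c_[x+np.cos(t)*X-np.sin(t)*Y,y+np.sin(t)*X+np.cos(t)*Y,np.full(len(X),z0)]
        a,b=proj(P); val=cv2.remap(mf,a.reshape(-1,1),b.reshape(-1,1),cv2.INTER_LINEAR).ravel()
        if f=='top0': return -(val[top].sum()-val[~inr].sum()-val[core].sum())/1000
        return -(val[top].sum()-val[(~inr)&(X<-205)].sum()-val[(X<-36)&(Y<-172)].sum()-val[core].sum())/1000
    a=W[abs(W[:,2]-138)<8][:,:2].mean(0); best=None
    for t in np.linspace(-.4,.2,7):
        p0=[a[0]+118*np.cos(t),a[1]+118*np.sin(t),t*300]
        r=minimize(score,p0,method='Nelder-Mead',options=dict(initial_simplex=[p0,[p0[0]+15,p0[1],p0[2]],[p0[0],p0[1]+15,p0[2]],[p0[0],p0[1],p0[2]+25]],xatol=.05,fatol=1e-5))
        if best is None or r.fun<best.fun: best=r
    x,y,t=best.x; t/=300; print('pose',x,y,t,best.fun)
    R=np.array([[np.cos(t),-np.sin(t)],[np.sin(t),np.cos(t)]])
    for sy in (85,-85): print('win',R@[-127.5,sy]+[x,y],'grip',R@[-125,sy]+[x,y])
    im=cv2.imread(f'pics/{f}.png')
    for rect in [(-200,-36,-170,170),(-180,-75,40,130),(-180,-75,-130,-40)]:
        Q=np.array([[rect[0],rect[2]],[rect[1],rect[2]],[rect[1],rect[3]],[rect[0],rect[3]]])@R.T+[x,y]
        uu,vv=proj(np.c_[Q,np.full(4,138.)]); cv2.polylines(im,[np.int32(np.c_[uu,vv])],True,(255,0,255),1)
    cv2.imwrite(f'pics/fit_{f}.png',im)
    # red lever points
    h=cv2.cvtColor(load(f)[0],cv2.COLOR_RGB2HSV); d=load(f)[1]
    mr=(((h[...,0]<6)|(h[...,0]>174))&(h[...,1]>190)&(h[...,2]>90)).astype(np.uint8)
    n,l,s,_=cv2.connectedComponentsWithStats(mr)
    for k in range(1,n):
        if s[k,4]<60: continue
        vv,uu=np.nonzero(l==k); P=np.array([world(c,a,b,d[b,a]) for a,b in zip(uu,vv)]); L=(P-[x,y,0])[:,:2]@R
        o=np.argsort(L[:,0]); print('red',len(vv),'local min-x end',np.round(np.r_[np.median(L[o[:8]],0),np.median(P[o[:8],2])]),'max-x end',np.round(np.r_[np.median(L[o[-8:]],0),np.median(P[o[-8:],2])]))
E
python3 fit.py
```

```text
top0 12871 z med 138.60841823745068 [136.60881299 138.60841824 140.64748887]
pose 583.9738399955329 74.57796329590813 -0.15493818610453322 -7.070939064025879
win [471.11827057 178.23543023] grip [473.58832325 177.84963266]
win [444.88403613  10.27184803] grip [447.35408881   9.88605047]
red 179 local min-x end [-135.   84.  147.] max-x end [-90.  84. 117.]
red 191 local min-x end [-136.  -85.  145.] max-x end [-92. -84. 118.]
scene0 2 z med 52.65872304997487 [51.31186187 52.65872305 54.00558423]
pose nan nan -0.4 -0.0
win [nan nan] grip [nan nan]
win [nan nan] grip [nan nan]fit.py:27: RuntimeWarning: Mean of empty slice.
  a=W[abs(W[:,2]-138)<8][:,:2].mean(0); best=None
  ret = um.true_divide(
fit.py:38: RuntimeWarning: invalid value encountered in cast
  uu,vv=proj(np.c_[Q,np.full(4,138.)]); cv2.polylines(im,[np.int32(np.c_[uu,vv])],True,(255,0,255),1)
```

```bash
python3 - <<'E'
import numpy as np,cv2
im=np.load('pics/scene0.npz')['im'];print(cv2.cvtColor(im,cv2.COLOR_RGB2HSV)[[190,230,215],[355,370,350]])
print(cv2.cvtColor(im,cv2.COLOR_RGB2HSV)[[185,225],[328,395]], cv2.cvtColor(im,cv2.COLOR_RGB2HSV)[260,430])
E
sed -i 's/>18)&(h\[...,0\]<32)&(h\[...,1\]>170)/>17)\&(h[...,0]<32)\&(h[...,1]>195)/' fit.py; python3 fit.py 2>&1 | grep -v Warn
```

```text
[[ 20 160 238]
 [ 19 164 222]
 [ 20 160 237]]
[[  0 191 168]
 [  0 193 168]] [ 19 167 107]
Traceback (most recent call last):
  File "fit.py", line 11, in <module>
    W,u,v,c,m=yel(f); print(f,len(W),'z med',np.median(W[:,2]),np.percentile(W[:,2],[5,50,95]))
              ~~~^^^
  File "fit.py", line 8, in yel
    n,l,s,_=cv2.connectedComponentsWithStats(m.astype(np.uint8)); k=1+np.argmax(s[1:,4]); v,u=np.nonzero(l==k)
                                                                      ~~~~~~~~~^^^^^^^^^
ValueError: attempt to get argmax of an empty sequence
```

View pics/fit_top0.png

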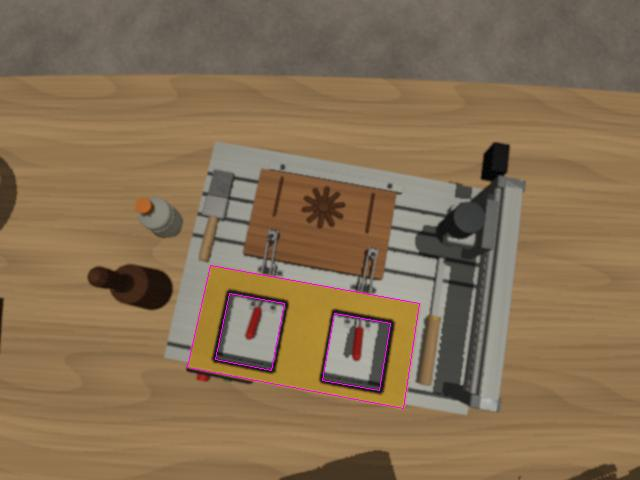

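```bash
sed -i 's/\[...,1\]>195)/[...,1]>145)/; s/>110)$/>150)/; s/1\]>190)&(h\[...,2\]>90/1]>175)\&(h[...,2]>90/' fit.py; grep -n "m=(h" fit.py; python3 fit.py 2>&1 | grep -v Warn
```

```text
7:    m=(h[...,0]>17)&(h[...,0]<32)&(h[...,1]>145)&(h[...,2]>150)
top0 12651 z med 138.6030084503576 [136.6073271  138.60300845 140.61936724]
pose 583.9814704225103 73.96431807822043 -0.15954269252774972 -6.921428680419922
win [471.60438714 178.14032852] grip [474.07263723 177.74316171]
win [444.59704413  10.29932214] grip [447.06529423   9.90215533]
red 200 local min-x end [-136.   84.  147.] max-x end [-90.  84. 117.]
red 210 local min-x end [-137.  -85.  144.] max-x end [-91. -85. 117.]
red 62 local min-x end [-231.  169.   35.] max-x end [-222.  169.   37.]
scene0 5792 z med 137.790750787398 [135.63666181 137.79075079 140.03748829]
pose 583.6619574273159 76.51023502889157 -0.1586354711178834 -7.172984600067139
win [471.19040969 180.58425172] grip [473.65901909 180.18932432]
win [444.33534674  12.71881277] grip [446.80395613  12.32388538]
red 148 local min-x end [-135.  -83.  142.] max-x end [-95. -82. 120.]
red 169 local min-x end [-133.   86.  144.] max-x end [-95.  88. 120.]
```

View pics/fit_scene0.png

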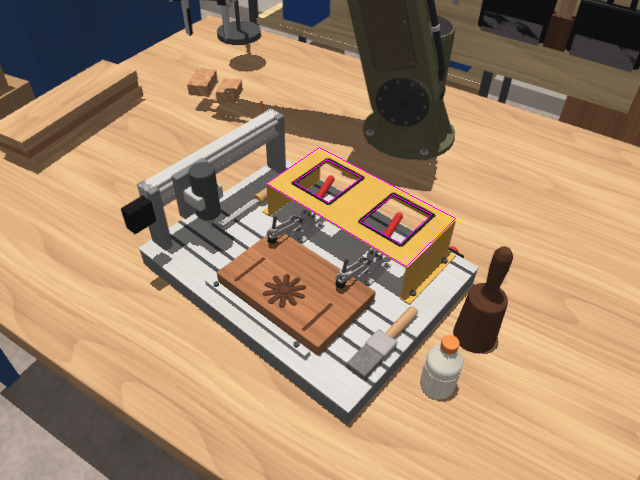

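Both views agree to about 2 mm: machine at about (583.8, 75.3), yaw −0.158. I'll press at machine x −130, y ±85, with the fingers shut and the jaws along machine x. In world coordinates that's right (442, 12) and left (469, 180), with tool yaw 1.413. First I lift clear and go over to the right window.

```bash
python3 -m inch '{"grip":[-1,-1,-1,-1,-1,-1,-1,-1,-1,-1],"travel":[[0,0,5],[0,0,9.5],[2.7,5.3,9.5],[5.3,10.7,9.5],[8,16,9.5],[10.7,21.3,9.5],[13.3,26.6,9.5],[16,32,9.5],[18.7,37.3,9.5],[21.3,42.6,9.5]],"turn":[[0,0,0],[0,0,6],[0,0,12],[0,0,20],[0,0,28],[0,0,36],[0,0,44],[0,0,52],[0,0,58],[0,0,62.3]]}' 20
```

```text
clock: 2.25
eef_pos: [389.0, -93.3, 300.7]
eef_rot: [3.141, 0.0, 1.415]
wrist_force: [1.0, -1.1, -0.0]
finger_gap: 0.6
```

```bash
python3 -m inch '{"grip":[-1,-1,-1,-1,-1],"travel":[[2.6,5.2,0],[5.3,10.5,0],[5.3,10.5,-4],[5.3,10.5,-8],[5.3,10.5,-8]],"turn":[[0,0,0],[0,0,0],[0,0,0],[0,0,0],[0,0,0]]}'
python3 - <<'E'
from h import *
s=manip.read_state();print(s['eef_pos'],s['eef_rot'])
for n in('wrist','scene','top'):snap(n,n+'1')
E
```

```text
clock: 2.88
eef_pos: [441.0, 11.8, 219.1]
eef_rot: [-3.138, 0.001, 1.415]
wrist_force: [0.2, -0.0, 0.3]
finger_gap: 0.6
[440.95678408  11.79102624 219.10515178] [-3.13816144e+00  6.33449609e-04  1.41522227e+00]
```

View pics/wrist1.png

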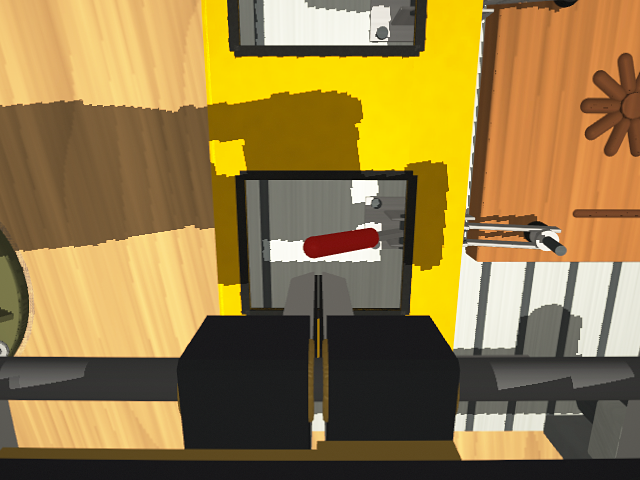

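View pics/scene1.png

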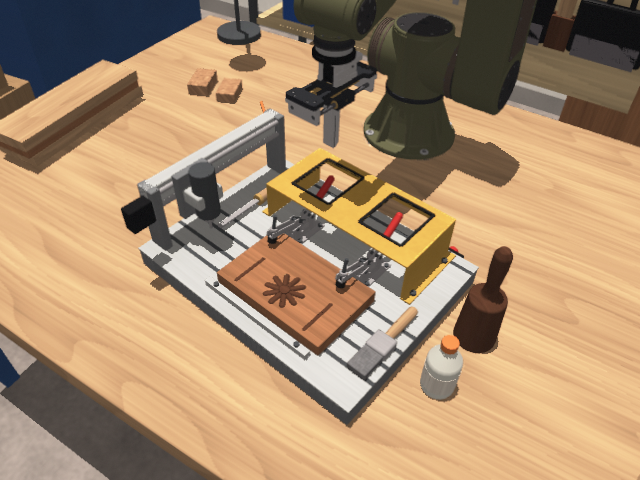

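The wrist view shows the right window at (240–415, 172–312), the red grip from (310, 247) to (375, 237), and the shut fingertips at (318, 278). I'll check this against the fit.

```bash
python3 - <<'E'
from h import *
from fit import load
im,d,c=load('wrist1'); c['cx'],c['cy']
print(np.round(c['world_from_camera'],2).tolist())
t=-.158;R=np.array([[np.cos(t),-np.sin(t)],[np.sin(t),np.cos(t)]]);o=np.array([583.8,75.3])
for n,u,v,z in [('w',246,180,138),('w',409,180,138),('w',403,307,138),('w',250,308,138),('end',311,247,None),('mid',340,243,None),('end2',374,237,None)]:
    P=at_z(c,u,v,z) if z else world(c,u,v,d[v,u]); print(n,P.round(1),'local',((P[:2]-o)@R).round(1),d[v,u])
print('tcp local',(np.array([440.96,11.79])-o)@R)
E
```

```text
top0 12651 z med 138.6030084503576 [136.6073271  138.60300845 140.61936724]
pose 583.9814704225103 73.96431807822043 -0.15954269252774972 -6.921428680419922
win [471.60438714 178.14032852] grip [474.07263723 177.74316171]
win [444.59704413  10.29932214] grip [447.06529423   9.90215533]
red 200 local min-x end [-136.   84.  147.] max-x end [-90.  84. 117.]
red 210 local min-x end [-137.  -85.  144.] max-x end [-91. -85. 117.]
red 62 local min-x end [-231.  169.   35.] max-x end [-222.  169.   37.]
scene0 5792 z med 137.790750787398 [135.63666181 137.79075079 140.03748829]
pose 583.6619574273159 76.51023502889157 -0.1586354711178834 -7.172984600067139
win [471.19040969 180.58425172] grip [473.65901909 180.18932432]
win [444.33534674  12.71881277] grip [446.80395613  12.32388538]
red 148 local min-x end [-135.  -83.  142.] max-x end [-95. -82. 120.]
red 169 local min-x end [-133.   86.  144.] max-x end [-95.  88. 120.]
[[0.99, 0.15, 0.04, 452.82], [-0.16, 0.96, 0.23, 78.91], [-0.0, -0.24, 0.97, 401.21], [0.0, 0.0, 0.0, 1.0]]
w [402.9  63.2 138. ] local [-176.8  -40.4] 346.07715
w [507.9  46.7 138. ] local [-70.5 -40.2] 257.46313
w [494.6 -41.1 138. ] local [ -69.8 -129. ] 278.6328
w [388.  -25.1 138. ] local [-177.6 -129.9] 282.99277
end [438.1  14.5 147.6] local [-134.3  -83. ] 261.99063
mid [457.4  11.1 135.4] local [-114.7  -83.3] 273.9299
end2 [482.7   7.2 117.8] local [-89.1 -83.1] 291.0353
tcp local [-131.06789558  -85.19385217]
```

All three views agree within 2 mm. Now I descend onto the right grip, nudging +2 mm in x and +1 mm in y.

```bash
python3 -m inch '{"grip":[-1,-1,-1,-1,-1,-1,-1],"travel":[[0.2,0.1,-3],[0.2,0.1,-5.5],[0.2,0.1,-6.5],[0.2,0.1,-7.2],[0.2,0.1,-7.9],[0.2,0.1,-8.6],[0.2,0.1,-9.3]],"turn":[[0,0,0],[0,0,0],[0,0,0],[0,0,0],[0,0,0],[0,0,0],[0,0,0]]}'
```

```text
clock: 3.9
eef_pos: [444.9, 12.5, 129.5]
eef_rot: [3.138, -0.0, 1.415]
wrist_force: [-0.0, 0.6, 2.1]
finger_gap: 1.0
```

```bash
python3 -m inch '{"grip":[-1,-1,-1,-1,-1,-1],"travel":[[0,0,-0.6],[0,0,-1.2],[0,0,-1.7],[0,0,-2.1],[0,0,-2.5],[0,0,-2.5]],"turn":[[0,0,0],[0,0,0],[0,0,0],[0,0,0],[0,0,0],[0,0,0]]}'
```

```text
clock: 4.65
eef_pos: [444.7, 12.5, 104.1]
eef_rot: [3.138, -0.0, 1.415]
wrist_force: [0.5, 0.2, 0.0]
finger_gap: 0.7
```

```bash
python3 - <<'E'
from h import *
print(manip.read_state()['wrist_force'])
im,_,_=snap('wrist','wrist2'); im2,_,_=snap('scene','scene2')
cv2.imwrite('pics/c2.png',cv2.cvtColor(np.hstack([cv2.resize(im[150:400,180:480],(400,333)),cv2.resize(im2[120:320,240:480],(400,333))]),cv2.COLOR_RGB2BGR))
E
```

```text
[0.54068937 0.23636521 0.01487262]
```

View pics/c2.png

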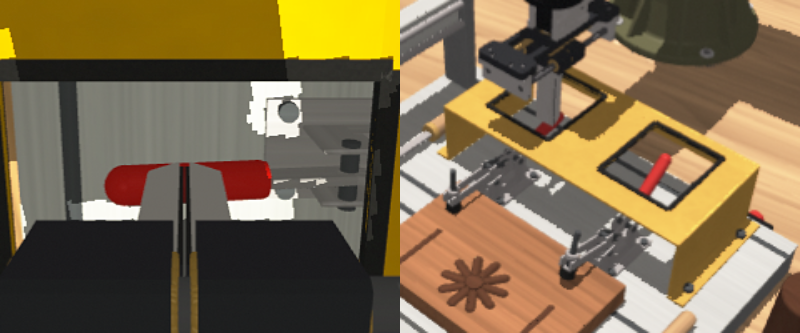

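The right grip is nearly level under the fingers. I'll press on gently to find the stop.

```bash
python3 -m inch '{"grip":[-1,-1,-1],"travel":[[0,0,-0.2],[0,0,-0.4],[0,0,-0.4]],"turn":[[0,0,0],[0,0,0],[0,0,0]]}'
```

```text
clock: 5.12
eef_pos: [444.9, 12.5, 100.2]
eef_rot: [3.138, -0.0, 1.415]
wrist_force: [0.1, -0.5, 0.1]
finger_gap: 0.6
```

```bash
python3 -m inch '{"grip":[-1,-1,-1],"travel":[[0,0,-0.15],[0,0,-0.3],[0,0,-0.3]],"turn":[[0,0,0],[0,0,0],[0,0,0]]}'
```

```text
clock: 5.5
eef_pos: [445.2, 12.4, 98.9]
eef_rot: [3.137, -0.0, 1.415]
wrist_force: [-12.1, 0.4, 27.8]
finger_gap: 0.4
```

It's firmly on the stop, with 28 N at z 98.9. I'll lift out and move over to the left window.

```bash
python3 -m inch '{"grip":[-1,-1,-1,-1,-1,-1,-1,-1,-1],"travel":[[0,0,3],[0,0,7],[0,0,11],[0.7,4.2,11.5],[1.3,8.4,11.5],[2,12.6,11.5],[2.7,16.8,11.5],[2.7,16.8,11.5],[2.7,16.8,9]],"turn":[[0,0,0],[0,0,0],[0,0,0],[0,0,0],[0,0,0],[0,0,0],[0,0,0],[0,0,0],[0,0,0]]}'
python3 - <<'E'
from h import *
from fit import load
s=manip.read_state();print(s['eef_pos'],s['wrist_force'])
snap('wrist','wrist3');snap('scene','scene3')
im,d,c=load('wrist3')
t=-.158;R=np.array([[np.cos(t),-np.sin(t)],[np.sin(t),np.cos(t)]]);o=np.array([583.8,75.3])
print('tcp',(s['eef_pos'][:2]-o)@R)
for f in('wrist3','scene3'):
    im,d,c=load(f)
    h=cv2.cvtColor(im,cv2.COLOR_RGB2HSV);mr=(((h[...,0]<6)|(h[...,0]>174))&(h[...,1]>175)&(h[...,2]>90)).astype(np.uint8)
    n,l,st,_=cv2.connectedComponentsWithStats(mr)
    for k in range(1,n):
        if st[k,4]<60: continue
        vv,uu=np.nonzero(l==k); P=np.array([world(c,a,b,d[b,a]) for a,b in zip(uu,vv)]); L=(P[:,:2]-o)@R
        q=np.argsort(L[:,0]); print(f,'red',len(vv),np.round(np.r_[np.median(L[q[:8]],0),np.median(P[q[:8],2])]),np.round(np.r_[np.median(L[q[-8:]],0),np.median(P[q[-8:],2])]))
E
```

```text
clock: 6.62
eef_pos: [472.8, 180.4, 189.7]
eef_rot: [3.134, -0.001, 1.415]
wrist_force: [1.6, 0.0, -0.1]
finger_gap: 0.3
top0 12651 z med 138.6030084503576 [136.6073271  138.60300845 140.61936724]
pose 583.9814704225103 73.96431807822043 -0.15954269252774972 -6.921428680419922
win [471.60438714 178.14032852] grip [474.07263723 177.74316171]
win [444.59704413  10.29932214] grip [447.06529423   9.90215533]
red 200 local min-x end [-136.   84.  147.] max-x end [-90.  84. 117.]
red 210 local min-x end [-137.  -85.  144.] max-x end [-91. -85. 117.]
red 62 local min-x end [-231.  169.   35.] max-x end [-222.  169.   37.]
scene0 5792 z med 137.790750787398 [135.63666181 137.79075079 140.03748829]
pose 583.6619574273159 76.51023502889157 -0.1586354711178834 -7.172984600067139
win [471.19040969 180.58425172] grip [473.65901909 180.18932432]
win [444.33534674  12.71881277] grip [446.80395613  12.32388538]
red 148 local min-x end [-135.  -83.  142.] max-x end [-95. -82. 120.]
red 169 local min-x end [-133.   86.  144.] max-x end [-95.  88. 120.]
[472.7983761  180.43345539 189.7045582 ] [ 1.6191293   0.00329485 -0.06072983]
tcp [-126.16104055   86.35853053]
wrist3 red 1780 [-141.   86.  139.] [-89.  85. 110.]
scene3 red 95 [-152.  -83.   97.] [-113.  -81.   99.]
scene3 red 166 [-133.   90.  146.] [-95.  88. 119.]
```

View pics/wrist3.png

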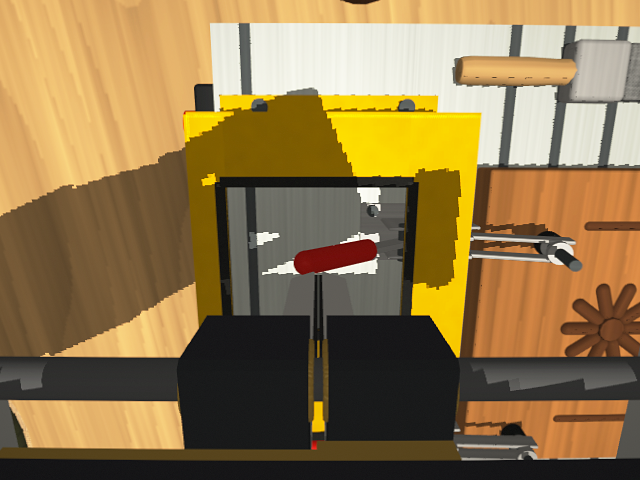

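View pics/scene3.png

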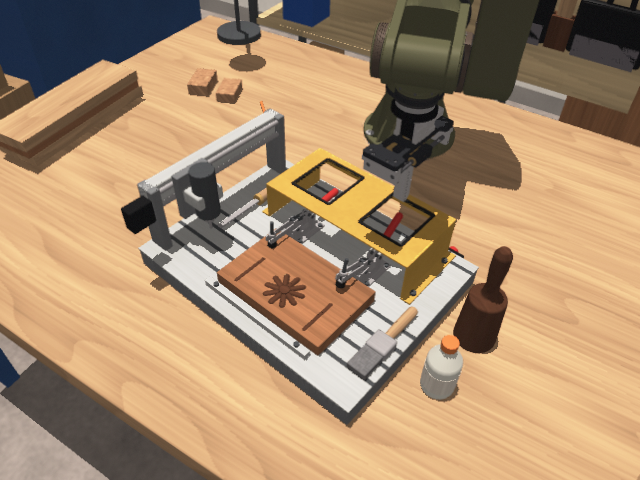

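The right lever now lies level at z ≈ 97–99 (scene about (330, 195)). The left grip, wrist view (297–377, 240–272), lines up with the tool. Next I press the left one.

```bash
python3 -m inch '{"grip":[-1,-1,-1,-1,-1,-1,-1,-1,-1,-1],"travel":[[-0.3,0,-1.5],[-0.3,0,-3],[-0.3,0,-4],[-0.3,0,-4.7],[-0.3,0,-5.4],[-0.3,0,-6.1],[-0.3,0,-6.8],[-0.3,0,-7.5],[-0.3,0,-8.2],[-0.3,0,-8.5]],"turn":[[0,0,0],[0,0,0],[0,0,0],[0,0,0],[0,0,0],[0,0,0],[0,0,0],[0,0,0],[0,0,0],[0,0,0]]}'
```

```text
clock: 7.98
eef_pos: [468.1, 179.4, 101.3]
eef_rot: [3.141, 0.002, 1.414]
wrist_force: [-0.4, 0.7, 1.1]
finger_gap: 0.0
```

```bash
python3 -m inch '{"grip":[-1,-1,-1],"travel":[[0,0,-0.2],[0,0,-0.4],[0,0,-0.4]],"turn":[[0,0,0],[0,0,0],[0,0,0]]}'
```

```text
clock: 8.35
eef_pos: [468.4, 179.5, 99.2]
eef_rot: [3.14, 0.001, 1.414]
wrist_force: [-11.1, -3.1, 26.5]
finger_gap: 0.4
```

It's on the stop (26.5 N at z 99.2), the same as the right. I'll lift straight out and back off toward the robot side.

```bash
python3 -m inch '{"grip":[-1,-1,-1,-1,-1,-1,-1,-1,-1,-1],"travel":[[0,0,3],[0,0,7],[0,0,11],[0,0,15],[0,0,18],[-1,-5,18],[-3,-10,18],[-5,-16,18],[-8,-22,18],[-8,-22,18]],"turn":[[0,0,0],[0,0,0],[0,0,0],[0,0,0],[0,0,0],[0,0,0],[0,0,0],[0,0,0],[0,0,0],[0,0,0]]}'
python3 - <<'E'
from h import *
from fit import load
s=manip.read_state();print(s['eef_pos'],s['wrist_force'])
t=-.158;R=np.array([[np.cos(t),-np.sin(t)],[np.sin(t),np.cos(t)]]);o=np.array([583.8,75.3])
for f,n in(('scene4','scene'),('top4','top'),('wrist4','wrist')):
    snap(n,f)
    im,d,c=load(f)
    h=cv2.cvtColor(im,cv2.COLOR_RGB2HSV);mr=(((h[...,0]<6)|(h[...,0]>174))&(h[...,1]>175)&(h[...,2]>90)).astype(np.uint8)
    n,l,st,_=cv2.connectedComponentsWithStats(mr)
    for k in range(1,n):
        if st[k,4]<40: continue
        vv,uu=np.nonzero(l==k); P=np.array([world(c,a,b,d[b,a]) for a,b in zip(uu,vv)]); L=(P[:,:2]-o)@R
        ok=abs(L[:,1])<150;
        if ok.sum()<40: continue
        L=L[ok];P=P[ok]; g=np.polyfit(L[:,0],P[:,2],1)
        print(f,'red',len(L),'y',np.median(L[:,1]).round(),'x',L[:,0].min().round(),L[:,0].max().round(),'slope angle',-np.arctan(g[0]).round(3),'z@-125',np.polyval(g,-125).round(1))
a=load('scene0')[0];b=load('scene4')[0]
cv2.imwrite('pics/cmp4.png',cv2.cvtColor(np.hstack([cv2.resize(x[140:360,200:464],(400,333)) for x in(a,b)]),cv2.COLOR_RGB2BGR))
E
```

```text
clock: 9.6
eef_pos: [387.3, -43.0, 279.5]
eef_rot: [3.138, 0.002, 1.41]
wrist_force: [0.4, -0.5, -0.3]
finger_gap: 0.6
top0 12651 z med 138.6030084503576 [136.6073271  138.60300845 140.61936724]
pose 583.9814704225103 73.96431807822043 -0.15954269252774972 -6.921428680419922
win [471.60438714 178.14032852] grip [474.07263723 177.74316171]
win [444.59704413  10.29932214] grip [447.06529423   9.90215533]
red 200 local min-x end [-136.   84.  147.] max-x end [-90.  84. 117.]
red 210 local min-x end [-137.  -85.  144.] max-x end [-91. -85. 117.]
red 62 local min-x end [-231.  169.   35.] max-x end [-222.  169.   37.]
scene0 5792 z med 137.790750787398 [135.63666181 137.79075079 140.03748829]
pose 583.6619574273159 76.51023502889157 -0.1586354711178834 -7.172984600067139
win [471.19040969 180.58425172] grip [473.65901909 180.18932432]
win [444.33534674  12.71881277] grip [446.80395613  12.32388538]
red 148 local min-x end [-135.  -83.  142.] max-x end [-95. -82. 120.]
red 169 local min-x end [-133.   86.  144.] max-x end [-95.  88. 120.]
[387.34334286 -42.96616215 279.47265949] [ 0.44539177 -0.49588182 -0.3157542 ]
scene4 red 91 y -80.0 x -153.0 -75.0 slope angle -0.124 z@-125 99.5
scene4 red 102 y 89.0 x -154.0 -73.0 slope angle -0.214 z@-125 100.5
top4 red 202 y 83.0 x -153.0 -98.0 slope angle -0.285 z@-125 103.1
top4 red 126 y -85.0 x -152.0 -101.0 slope angle -1.125 z@-125 127.9
wrist4 red 1061 y -84.0 x -175.0 -97.0 slope angle 0.178 z@-125 99.4
```

View pics/cmp4.png

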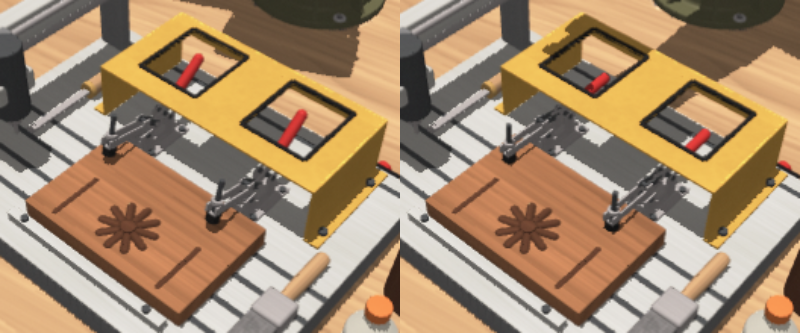

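View pics/wrist4.png

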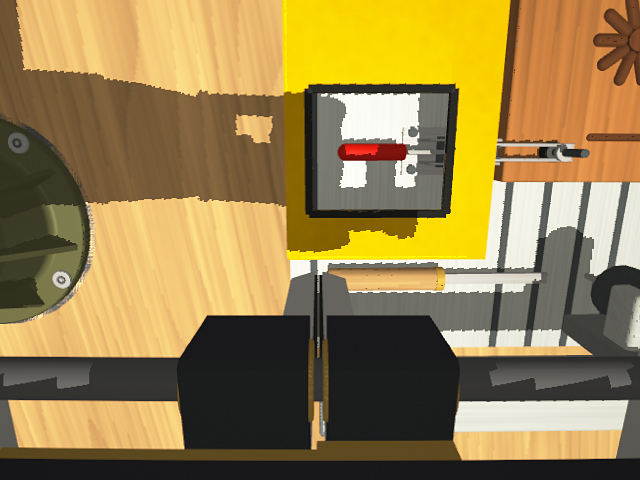

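View pics/top4.png

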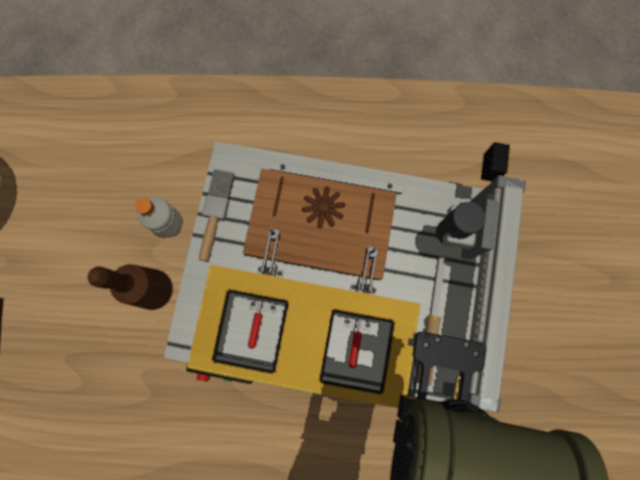

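Scene before/after: both levers are level, both rubber tips are on the blank, and the blank and bystanders look unmoved. The mask edges spoiled the slope fits, so I'll run one cleaner angle check and a picture difference.

```bash
python3 - <<'E' | grep -v -e pose -e '^win' -e local -e 'z med'
from h import *
from fit import load
t=-.158;R=np.array([[np.cos(t),-np.sin(t)],[np.sin(t),np.cos(t)]]);o=np.array([583.8,75.3])
for f in ('scene0','scene4','top0','top4','wrist4'):
    im,d,c=load(f); h=cv2.cvtColor(im,cv2.COLOR_RGB2HSV)
    mr=(((h[...,0]<6)|(h[...,0]>174))&(h[...,1]>170)&(h[...,2]>60)).astype(np.uint8)
    vv,uu=np.nonzero(mr); P=np.array([world(c,a,b,d[b,a]) for a,b in zip(uu,vv)]); L=(P[:,:2]-o)@R
    for s in(85,-85):
        k=(abs(L[:,1]-s)<9)&(L[:,0]>-150)&(L[:,0]<-95)&(P[:,2]>80)&(P[:,2]<160)
        if k.sum()<30: continue
        x=L[k,0];z=P[k,2]
        for _ in range(4):
            g=np.polyfit(x,z,1);r=abs(z-np.polyval(g,x));q=r<max(3,2*np.median(r));x,z=x[q],z[q]
        # axis dist: top z at -125 = 88+60tan(a)+7.5/cos(a)
        print(f,s,k.sum(),'elev',round(float(-np.arctan(g[0])),3),'ztop@-125',np.polyval(g,-125).round(1))
a=load('top0')[0].astype(int);b=load('top4')[0].astype(int)
for n,(l,t_,r,bt) in dict(blank=(240,165,400,282),brush=(198,168,236,264),mallet=(85,262,172,310),glue=(134,195,184,240)).items():
    print(n,'mean diff',abs(a-b)[t_:bt,l:r].mean().round(2))
E
```

```text
scene0 85 162 elev 0.615 ztop@-125 139.2
scene0 -85 141 elev 0.556 ztop@-125 136.0
scene4 85 96 elev 0.04 ztop@-125 98.2
scene4 -85 83 elev 0.044 ztop@-125 98.8
top0 85 178 elev 0.594 ztop@-125 141.7
top0 -85 191 elev 0.586 ztop@-125 139.6
top4 85 197 elev 0.059 ztop@-125 99.3
top4 -85 213 elev 0.065 ztop@-125 99.6
wrist4 -85 962 elev 0.071 ztop@-125 99.1
blank mean diff 3.81
brush mean diff 3.41
mallet mean diff 2.85
glue mean diff 3.15
```

Both levers measure about 0.04–0.07 rad above level (home is 0.07), and their tops are at 98–100 mm (expected 99.5). The arm is clear, so I'm handing in.

```bash
python3 -c "
from cell import manip
print(manip.sign_off(), manip.read_state()['clock'])"
```

```text
the job is handed in; nothing more can be done
the job is handed in; nothing more can be done
```

Both clamp levers are pressed fully home and the job is handed in at about 10 s on the robot's clock. I went in through the right window first, then the left, with the gripper shut, and stopped each press at its end stop (about 28 N right, 26 N left).

- **Lever angle:** after I backed off, both levers measured 0.04–0.07 rad above level, where 0.07 is home.
- **Grip height:** the tops of the grips were at 98–100 mm, where about 99.5 is expected.
- **Clamps and blank:** both rubber tips are down on the blank. The before and after pictures show no visible shift in the blank, brush, mallet or glue.
- **Gouge:** it was partly hidden by the arm in the last top view. The wrist view shows it lying beside the guard, but I did not compare it numerically.
- **Arm:** it was clear of everything, with under 1 N on the wrist.
- **Check that failed:** my first slope fit gave nonsense angles because of stray pixels at the edges. I replaced it with a cleaner fit, which agreed across the scene and top views, and in the wrist view for the right lever.

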